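Hold the missing brace bracket against the stop fence for bolting

ROBOT

A 6-joint arm with a two-finger parallel gripper is mounted at the origin on the work surface. World frame = base frame: x ahead of the robot, y to its left, z up, the work surface at z = 0. Lengths are in m, angles in rad, forces in N, time in s.
With the tool pointing down it reaches from about 0.4 to 0.825 m from the base axis. Payload 7 kg.
Tool frame: the origin (TCP) lies at the very end of the fingers, on their centre line; the grasp point (between the pads) lies 19 mm behind it; z points along the fingers, y is the direction in which the jaws open and shut (so a half turn about z gives the same grasp; the last joint's range is limited). The gripper opens to 88 mm and grips with 3 to 60 N. Pads are 19 mm wide; open, the fingers measure 130 mm over their backs; the gripper's body (78 mm by 193 mm) begins 47 mm behind the grasp point.
Start: joints at [1.41, 0.359, 0.012, 0, -1.224, -0.288], TCP at [0.293, 0.608, 0.227] pointing down, gripper open.
Joint ranges: [-3.07, 3.07], [-1.43, 2.12], [-1.02, 1.25], [-3.03, 1.67], [-3.05, -0], [-3.03, 3.03]. Speed limits (rad/s): [2.39, 2.39, 3.01, 3.14, 3.14, 3.14].

INTERFACE

Orientations are given as a 3x3 rotation matrix whose columns are the frame's x, y, z axes.
In Python, from bench import manip gives the robot as it stands.
- The arm moves only by the tool drive_tool, never from a script. Its argument "targets" is text: rows parted by semicolons, each of 4 numbers parted by spaces: the shift along the tool's x, y, z in mm, then the turn about the tool's z in rad. In form: x y z yaw; .... A call has 1 to 8 rows; each row is the pose to reach, as a shift and turn from the pose measured when the call began, along the tool's axes at that moment; what a row does not reach only later rows make up. A row lasts 1/10 s, in which the tool goes at most 50 mm and 8.59 degrees, less where a joint would pass 70% of its speed; a pose out of reach is approached as far as the arm can. A call with a gripper value outside its range is refused whole. "grip" is the finger opening in mm, from 0 to 87.6, set as the call begins (left out, the last holds). The fingers move at their own pace and stop on an object; "force" is the grip in N (left out, the last holds). Time passes only in rows, so rows that repeat a pose let the fingers close. It gives the time, the measured TCP pose, the force and the opening at its end, in the units of the state.
- manip.get_state(): the state, without advancing time (a new reading comes with each control period).
- manip.get_image(name): name is "side" or "top"; returns the picture (400x640x3 uint8, red, green, blue); there is no depth.
- manip.camera_model(name): a dict with "K" (3x3 intrinsics, pixels), "view" (4x4, takes a point from world to camera coordinates). Camera axes: x right, y down, z forward; pixel columns grow to the right and rows downward; lengths in m; the calibration is good to about 2 mm. A picture is of the moment at which its call begins. camera_model takes no time and is no camera call.
- manip.hand_in(): hands the job in, once; it reports no verdict.
Trained networks look in the newest picture that a camera, given by its name, has taken for a name from the list of things; names that differ only in an ending like _2 or _b are one class to them, and where a whole thing is asked for, a point or a joint stands for the part that bears it (a point fixed in the world has none). Each returns a list of dicts, best first, with "score" (0 to 1); they miss things now and then, are a little off and sometimes report something else, mostly with a low value. They report only what shows in the picture. A call takes as long as a camera call. They do not tell look-alikes from the thing itself.
- manip.search_frame(camera, name): "at" ([x, y, z] in m, in the coordinates of the camera as it stood for that picture, good to about 4 mm: the middle of the surface that is visible of it).
- manip.regions_of(camera, name): "mask" (400x640 bool, what is visible of it).
- manip.pinpoint(camera, name): "at" ([x, y, z] in m, in the coordinates of the camera as it stood for that picture, good to about 4 mm: a listed point, or the origin of a listed thing).
The state is a dict: "time": time; "joints": joint angles; "joint_velocities": joint speeds; "tau": joint torques, N m; "ee_pos": TCP position; "tcp_rot": TCP orientation; "contact_force": force on the tool from outside, world axes, zero at the start; "ft_torque": the same for the moment, N m; "gripper_width": opening from 0.0 (shut) to 1.0 (fully open).
Only numpy, scipy, OpenCV 4.12 (cv2) and the standard library are available. Lean on these libraries where they do the work, as an engineer would, in place of code of your own. Each camera call takes 0.05 s, during which the arm holds its last target. There are 200 camera calls.

TASK

The blue stop fence on the cutting table is missing the middle one of its three brace brackets. Of the loose aluminium brackets take the one of the same size as the two already bolted on, stand it on the table at the empty place on the robot's side of the fence, centred on the two empty bolt holes with its upright leg flat against the fence, and press it there with a steady push of about 10 N while a colleague bolts it from behind: the program finishes while it is still held and pushed. Never ram the fence, and leave everything else where it is.

Things in the scene. Friction and masses are not known exactly. Their poses are not given: they have to be found in the camera images.
- fence_place (a point): The empty place: a point on the fence's near face (robot's side) at table level, midway between the two empty bolt holes (24 mm to either side, 42 mm up). x points through the fence away from the robot, square to its face; y along the fence; z up. The fence is fixed and rigid, and turned by up to about 10 degrees.
- bracket_m_mid (a point): The wanted loose bracket, 70 mm high (as the fence), 76 mm wide (y), 80 mm deep (x), standing on its foot: its middle, 35 mm above its underside. x points to its mounting face, 40 mm from this point; z up. Good grip from above: the 12 mm gusset, pinched across y, at 25 mm behind the mounting face (x = +15 mm of this point) and 48 mm above the underside.
- bracket_m_face (a point): Point of the wanted bracket on its mounting face, at the bottom edge and mid-width. Same axes as bracket_m_mid. When it is in place it coincides with fence_place and the axes agree.
- bracket_s_mid (a point): A smaller look-alike bracket: 60 mm wide, 66 mm deep, 55 mm high; the point is its middle, half-way up. Not wanted: leave it.
- bracket_l_mid (a point): A larger look-alike bracket: 92 mm wide, 94 mm deep, 88 mm high; the point is its middle, half-way up. Not wanted: leave it.
- bracket_m: The wanted bracket again (origin: centre of the underside, same axes). Cast aluminium right angle, 0.28 to 0.40 kg; upright leg and foot 8 mm thick. One gusset, 12 mm thick, stands in the middle (y = 0): full height from the leg to 38 mm behind the mounting face, then sloping straight down to the toe of the foot.
- fence: Blue steel box section 540 mm long (y), 25 mm thick, 70 mm high, fixed on the table; same origin and axes as fence_place. Two brackets like the wanted one are bolted to its near face 145 mm to either side of the place (76 mm wide, reaching 80 mm towards the robot). At 245 mm to either side clamps with black star knobs rise to 110 mm.
- weight_a: Black iron pattern weight, a disc 80 mm across and 20 mm high with a stud to 28 mm; origin under its centre. Leave it.
- weight_b: Second pattern weight, same as weight_a. Leave it.
- bolt_a: Steel bolt standing on its head beyond the fence, 47 mm high, for the colleague. Leave it.
- bolt_b: Second such bolt. Leave it.
- wrench: Wrench 170 mm long lying behind the fence, for the colleague. Leave it.
- shears: Closed tailor's shears, 290 mm long, lying at the right. Leave them.
- bolt_tin: Steel tin of bolts and washers, 130 x 95 x 35 mm, at the left. Leave it.
Not all that is in view belongs to the job. What is shaped like the bracket_m but red is not meant.

How it is judged:
By the outcome, as a careful person would: the job done as asked, in the order asked, and still so for the second after the job is handed in, while the arm keeps its last pose, push and grip.
It also fails if it takes over 48 s, if anything falls off the work surface, if the arm or the gripper's body presses on something with over 40 N, if the wrist force passes 120 N, or if a joint passes its speed limit or range.

## Working session

There is one attempt and no reset: what is moved stays moved. The work goes in short steps, Python scripts to look and compute and a tool call to move; the robot and the scene stay as the last step left them, time stands still between calls to the robot, and variables do not carry over. Pictures are saved under pics/ and viewed, about 8 in all and at most 12, crops included, and the job is handed in when it is done.

Besides the shell and the picture viewer there is one more tool, called after ">>>" as name(argument=value, ...) on one line, values as JSON. drive_tool: Moves the arm, as the interface text tells. Its arguments: {"type":"object","properties":{"targets":{"type":"string"},"grip":{"type":"number"},"force":{"type":"number"}},"required":["targets"]}

```bash
mkdir -p pics; cat > h.py <<'E'
import numpy as np, cv2
from bench import manip
def img(n):
    return cv2.cvtColor(manip.get_image(n),cv2.COLOR_RGB2BGR)
def w(cam,p):
    V=manip.camera_model(cam)["view"]; return (np.linalg.inv(V)@np.r_[p,1])[:3]
def px(cam,P):
    m=manip.camera_model(cam); c=(np.array(m["view"])@np.r_[P,1])[:3]; u=np.array(m["K"])@c; return u[:2]/u[2]
def ray(cam,uv,z):
    m=manip.camera_model(cam); Vi=np.linalg.inv(m["view"]); d=Vi[:3,:3]@np.linalg.inv(m["K"])@np.r_[uv,1]; o=Vi[:3,3]
    return o+d*(z-o[2])/d[2]
E
python3 - <<'E'
from h import *
np.set_printoptions(precision=4,suppress=True)
for c in ("top","side"):
    cv2.imwrite(f"pics/{c}0.png",img(c))
    for n in ("fence_place","bracket_m_mid","bracket_m_face","bracket_s_mid","bracket_l_mid"):
        for d in manip.pinpoint(c,n)[:5]:
            P=w(c,d["at"]); print(c,n,round(d["score"],2),P,px(c,P).round())
print(manip.get_state())
E
```

```text
top fence_place 0.76 [ 0.6348  0.0481 -0.003 ] [316. 154.]
top bracket_m_mid 0.98 [0.4034 0.5894 0.0365] [134. 220.]
top bracket_m_mid 0.72 [0.3924 0.4421 0.0382] [182. 225.]
top bracket_m_mid 0.67 [0.2125 0.4026 0.0355] [191. 286.]
top bracket_m_mid 0.66 [0.4036 0.2983 0.0289] [231. 223.]
top bracket_m_face 0.96 [0.2088 0.4481 0.0019] [179. 287.]
top bracket_m_face 0.69 [ 0.4062  0.6264 -0.0014] [126. 221.]
top bracket_m_face 0.65 [ 0.4125  0.478  -0.0002] [174. 220.]
top bracket_m_face 0.63 [0.4428 0.2839 0.0001] [238. 212.]
top bracket_m_face 0.63 [ 0.4342 -0.3034  0.0283] [429. 219.]
top bracket_s_mid 0.83 [ 0.4331 -0.3     0.0274] [428. 220.]
top bracket_s_mid 0.62 [0.3794 0.1418 0.001 ] [283. 234.]
top bracket_s_mid 0.31 [0.6846 0.1883 0.0008] [272. 138.]
top bracket_l_mid 0.94 [0.4372 0.0049 0.0484] [328. 214.]
top bracket_l_mid 0.31 [ 0.636   0.0504 -0.002 ] [315. 154.]
side fence_place 0.56 [ 0.6388  0.0506 -0.0006] [372. 216.]
side bracket_m_mid 0.95 [0.3914 0.4434 0.0337] [296. 151.]
side bracket_m_mid 0.88 [0.2144 0.4049 0.0369] [251. 156.]
side bracket_m_mid 0.58 [0.4073
[... 368 characters left out ...]
5  0.1865 -0.0021] [380. 192.]
side bracket_s_mid 0.56 [ 0.4309 -0.3023  0.026 ] [311. 303.]
side bracket_l_mid 0.56 [0.4459 0.0092 0.0435] [313. 216.]
{'time': 0.6, 'joints': array([ 1.4101,  0.3586,  0.0119, -0.    , -1.2241, -0.2881]), 'joint_velocities': array([ 0.0015, -0.0008,  0.0015,  0.0008,  0.0013, -0.    ]), 'tau': array([  0.0012, -58.1988,  29.3179,   6.9995,   0.0123,  -0.    ]), 'ee_pos': array([0.2929, 0.6081, 0.2265]), 'tcp_rot': array([[ 0.901 , -0.4339, -0.    ],
       [-0.4339, -0.901 , -0.    ],
       [ 0.    ,  0.    , -1.    ]]), 'contact_force': array([-0.0024,  0.498 ,  0.0974]), 'ft_torque': array([-0.048 , -0.0211, -0.0454]), 'gripper_width': 0.9989711736619685}
```

View pics/top0.png

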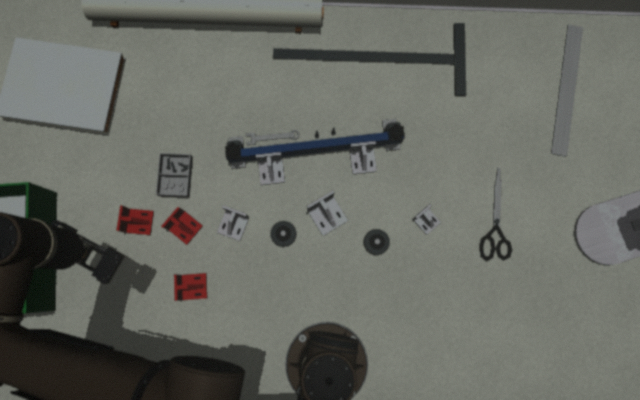

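View pics/side0.png

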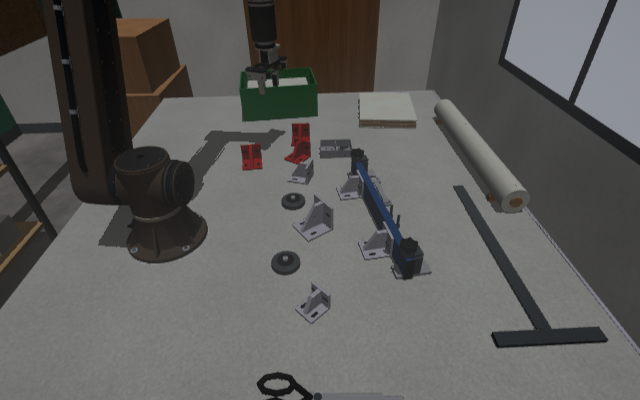

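The top view shows three loose aluminium brackets at px (233,222), (326,213) and (427,220), and three red ones at (135,220), (182,225) and (191,286). The fence runs (235,150)–(395,132), with bolted brackets at (271,168) and (363,157). By size, (233,222) looks like the bolted ones, with (326,213) larger and (427,220) smaller. I'll confirm that in an enlarged crop and fit the angles.

```bash
cat > m.py <<'E'
from h import *
np.set_printoptions(precision=4,suppress=True)
def avg(n,k=6): return np.mean([manip.get_image(n).astype(float) for _ in range(k)],0)
def fence(a):
    hsv=cv2.cvtColor(a.astype(np.uint8),cv2.COLOR_RGB2HSV)
    m=cv2.inRange(hsv,(100,120,40),(130,255,255)); return m
E
python3 - <<'E'
from m import *
a=avg("top"); np.save("a.npy",a)
b=cv2.cvtColor(a.astype(np.uint8),cv2.COLOR_RGB2BGR)
cv2.imwrite("pics/crop1.png",cv2.resize(b[120:260,210:450],None,fx=3.3,fy=3.3,interpolation=cv2.INTER_CUBIC))
m=fence(a)
ys,xs=np.nonzero(m); print(len(xs),xs.min(),xs.max(),ys.min(),ys.max())
# top-face edges: column scan
P=[];Q=[]
for x in range(250,386):
    r=ys[xs==x]
    if len(r)>3:
        P.append(ray("top",(x,r.min()-.5),.07)); Q.append(ray("top",(x,r.max()+.5),.07))
for n,A in(("far",P),("near",Q)):
    A=np.array(A); f=np.polyfit(A[:,1],A[:,0],1); print(n,np.degrees(np.arctan(-f[0])),f, np.std(A[:,0]-np.polyval(f,A[:,1])))
M={}
for c in("top","side"):
    manip.get_image(c)
    for n in ("bracket_m_mid","bracket_m_face","fence_place"):
        for _ in range(5):
            for d in manip.pinpoint(c,n):
                p=w(c,d["at"]); 
                if np.linalg.norm(p[:2]-[.42,.29])<.06 or (n=="fence_place" and p[0]>.6): M.setdefault((c,n),[]).append(p)
for k,v in M.items(): print(k,len(v),np.mean(v,0),np.std(v,0))
for n in("bracket_m","bracket_s_mid","bracket_l_mid"):
  for d in manip.regions_of("top",n)[:7]:
    mm=d["mask"].astype(np.uint8);r=cv2.minAreaRect(cv2.findNonZero(mm)); print(n,round(d["score"],2),mm.sum(),np.round(r[0]),np.round(r[1],1))
print(manip.camera_model("top"),np.linalg.inv(manip.camera_model("side")["view"])[:3,3])
E
```

```text
804 241 387 133 155
far 8.49293735548833 [-0.1493  0.6644] 0.0010471492968962446
near 8.675013656852546 [-0.1526  0.6475] 0.0019972801267289565
('top', 'bracket_m_mid') 10 [0.4044 0.2983 0.0158] [0.0004 0.0018 0.0166]
('top', 'bracket_m_face') 5 [ 0.4408  0.2808 -0.0033] [0. 0. 0.]
('top', 'fence_place') 5 [ 0.6367  0.0478 -0.0022] [0. 0. 0.]
('side', 'bracket_m_mid') 5 [0.4095 0.2976 0.0325] [0. 0. 0.]
('side', 'bracket_m_face') 5 [ 0.4454  0.2837 -0.0023] [0. 0. 0.]
('side', 'fence_place') 5 [ 0.6389  0.0518 -0.0024] [0. 0. 0.]
bracket_m 0.93 834 [190. 287.] [25.5 33.4]
bracket_m 0.81 690 [232. 223.] [27.8 28.1]
bracket_m 0.8 831 [182. 225.] [32.8 26.9]
bracket_m 0.77 860 [135. 221.] [34.5 26.6]
bracket_s_mid 0.77 422 [427. 220.] [21.5 21.3]
bracket_l_mid 0.89 1068 [327. 213.] [35.2 32.8]
{'K': array([[512.3821,   0.    , 323.5331],
       [  0.    , 512.3821, 201.3143],
       [  0.    ,   0.    ,   1.    ]]), 'view': array([[ 0.0274, -0.9995,  0.0153,  0.0063],
       [-0.9861, -0.0295, -0.1633,  0.4784],
       [ 0.1636, -0.0106, -0.9865,  1.5164],
       [ 0.    ,  0.    ,  0.    ,  1.    ]])} [ 0.4411 -0.8709  0.7605]
```

View pics/crop1.png

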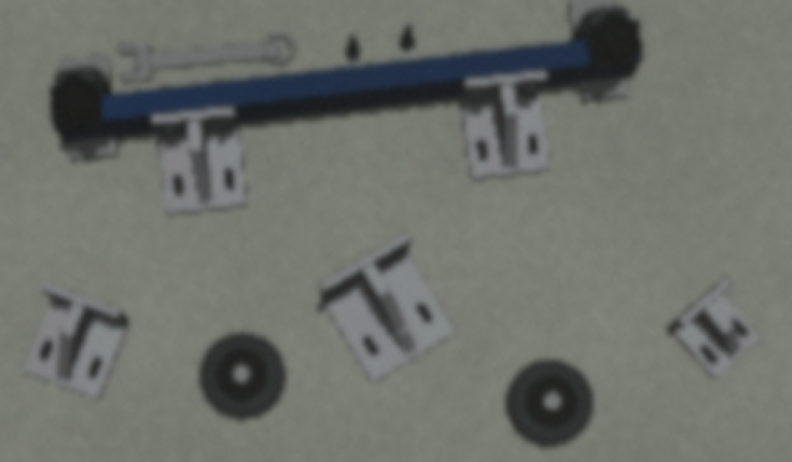

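The crop confirms it. The left loose bracket, about (233,222) in the full frame, has the same leg width (~85 crop px) as the bolted pair. (326,213) is clearly bigger and (427,220) smaller, so (233,222) is bracket_m. Next I compute yaw and centre from the crop corners.

```bash
python3 - <<'E'
from m import *
f=lambda u,v:(u/3.3+210-.35,v/3.3+120-.35)
R=lambda u,v,z:ray("top",f(u,v),z)
def yaw(a,b): d=b-a; return np.degrees(np.arctan2(-d[0],d[1]))%180  # y axis dir
for n,(l,r,z) in dict(foot=((25,372),(100,398),.004),leg=((43,290),(129,323),.07),bl=((151,118),(235,110),.07),br=((464,83),(549,74),.07)).items():
    A,B=R(*l,z),R(*r,z); print(n,A,B,(A+B)/2,yaw(B,A),np.linalg.norm(A-B))
s=manip.get_state(); g=np.array([.406,.298])+.015*np.array([np.cos(np.radians(-22)),np.sin(np.radians(-22))])
print("grasp xy",g,"shift tool mm",s["tcp_rot"].T@(np.r_[g,.029]-s["ee_pos"])*1000)
E
```

```text
foot [0.3776 0.3427 0.004 ] [0.3555 0.2719 0.004 ] [0.3665 0.3073 0.004 ] 162.62333127456316 0.07416245886400612
leg [0.4453 0.3182 0.07  ] [0.4178 0.2398 0.07  ] [0.4315 0.279  0.07  ] 160.65601457277762 0.08317610410038409
bl [0.6069 0.2294 0.07  ] [0.6169 0.1531 0.07  ] [0.6119 0.1912 0.07  ] 7.414339320282197 0.07692213604071349
br [ 0.649 -0.056  0.07 ] [ 0.66   -0.1341  0.07  ] [ 0.6545 -0.095   0.07  ] 8.040768136831776 0.07890813092668587
grasp xy [0.4199 0.2924] shift tool mm [251.4625 229.4007 197.5482]
```

>>> drive_tool(targets="40 36 0 -0.04; 80 73 0 -0.08; 120 110 20 -0.08; 160 146 40 -0.08; 200 183 60 -0.08; 240 219 80 -0.08; 251 229 90 -0.08; 251 229 90 -0.08", grip=70)

```text
time: 3.45
ee_pos: [0.4191, 0.2878, 0.1344]
tcp_rot: [[0.931, -0.364, -0.003], [-0.364, -0.931, -0.003], [-0.002, 0.004, -1.0]]
contact_force: [-0.4, 0.1, -0.1]
gripper_width: 0.799
```

```bash
python3 - <<'E'
from m import *
s=manip.get_state(); print(s["time"],s["ee_pos"],s["tcp_rot"],s["contact_force"])
A=[cv2.resize(cv2.cvtColor(avg(c,3).astype(np.uint8),cv2.COLOR_RGB2BGR)[y:y+100,x:x+130],None,fx=5,fy=5,interpolation=cv2.INTER_CUBIC) for c,x,y in(("top",170,170),("side",235,110))]
cv2.imwrite("pics/g1.png",cv2.resize(np.vstack(A),None,fx=.6,fy=.6))
for c in("top","side"):
    for n in ("bracket_m_mid","bracket_m_face"):
        for d in manip.pinpoint(c,n):
            p=w(c,d["at"])
            if np.linalg.norm(p[:2]-[.42,.29])<.06: print(c,n,p,d["score"])
E
```

```text
3.45 [0.4191 0.2878 0.1344] [[ 0.9314 -0.3639 -0.003 ]
 [-0.364  -0.9314 -0.0031]
 [-0.0017  0.004  -1.    ]] [-0.437   0.0552 -0.1067]
top bracket_m_mid [0.405  0.2945 0.0321] 0.82
top bracket_m_face [ 0.441   0.2799 -0.0021] 0.64
side bracket_m_mid [0.4054 0.2982 0.0328] 0.67
side bracket_m_face [ 0.4408  0.2874 -0.0045] 0.78
side bracket_m_face [ 0.4089  0.3003 -0.0034] 0.32
```

View pics/g1.png

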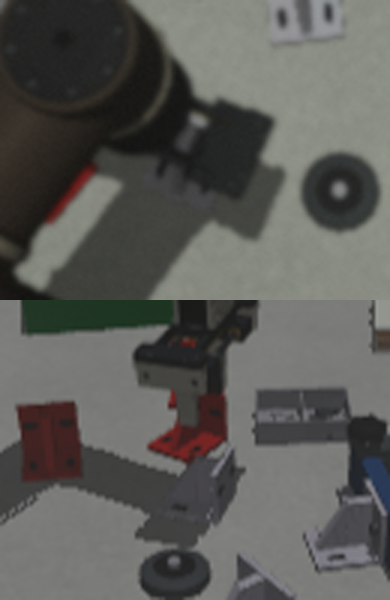

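The crop shows the gripper hovering over the grey bracket, with jaws to either side of the gusset (side-view px about (195,470) of the montage). The offset is about 4 mm, so I correct it and descend.

>>> drive_tool(targets="-1 -4 20 0; -1 -4 45 0; -1 -4 70 0; -1 -4 90 0; -1 -4 100 0; -1 -4 105 0; -1 -4 105 0")

```text
time: 4.65
ee_pos: [0.42, 0.2981, 0.0317]
tcp_rot: [[0.933, -0.359, 0.0], [-0.359, -0.933, -0.0], [0.0, -0.0, -1.0]]
contact_force: [-0.3, 0.1, 0.3]
gripper_width: 0.799
```

>>> drive_tool(targets="0 0 0 0; 0 0 0 0; 0 0 0 0; 0 0 0 0; 0 0 0 0; 0 0 0 0; 0 0 0 0; 0 0 0 0", grip=5, force=15)

```text
time: 5.45
ee_pos: [0.4194, 0.297, 0.0315]
tcp_rot: [[0.933, -0.359, -0.001], [-0.359, -0.933, -0.002], [-0.0, 0.002, -1.0]]
contact_force: [-1.8, -1.0, 2.2]
gripper_width: 0.134
```

>>> drive_tool(targets="0 0 0 0; 0 0 0 0; 0 0 -10 0; 0 0 -30 0; 0 0 -50 0; 0 0 -60 0; 0 0 -60 0", force=45)

```text
time: 6.15
ee_pos: [0.42, 0.298, 0.0931]
tcp_rot: [[0.933, -0.359, 0.001], [-0.359, -0.933, 0.001], [0.0, -0.001, -1.0]]
contact_force: [0.4, 0.3, -3.8]
gripper_width: 0.135
```

>>> drive_tool(targets="15 12 0 -0.03; 50 40 0 -0.1; 85 68 0 -0.19; 120 96 0 -0.28; 155 124 0 -0.37; 190 151 0 -0.46; 220 175 0 -0.515; 236 187 0 -0.515")

```text
time: 6.95
ee_pos: [0.5734, 0.0359, 0.0915]
tcp_rot: [[0.989, 0.147, -0.001], [0.147, -0.989, -0.0], [-0.001, -0.0, -1.0]]
contact_force: [-0.7, -0.0, -3.3]
gripper_width: 0.134
```

>>> drive_tool(targets="0 0 0 0; 0 0 0 0; 0 0 0 0")

```text
time: 7.25
ee_pos: [0.5726, 0.0363, 0.0907]
tcp_rot: [[0.989, 0.147, -0.003], [0.147, -0.989, -0.0], [-0.003, -0.0, -1.0]]
contact_force: [-0.8, 0.0, -3.8]
gripper_width: 0.133
```

```bash
python3 - <<'E'
from m import *
s=manip.get_state(); print(s["time"],s["ee_pos"],np.degrees(np.arctan2(s["tcp_rot"][1,0],s["tcp_rot"][0,0])),s["tcp_rot"],s["contact_force"])
A=[cv2.resize(cv2.cvtColor(avg(c,3).astype(np.uint8),cv2.COLOR_RGB2BGR)[y:y+h,x:x+h*13//10],None,fx=k,fy=k,interpolation=cv2.INTER_CUBIC) for c,x,y,h,k in(("top",230,100,120,2.5),("side",310,130,150,2))]
cv2.imwrite("pics/g2.png",np.vstack(A))
for c in("top","side"):
    for n in ("bracket_m_mid","bracket_m_face","fence_place"):
        for d in manip.pinpoint(c,n):
            p=w(c,d["at"])
            if np.linalg.norm(p[:2]-[.6,.04])<.08: print(c,n,p,d["score"])
E
```

```text
7.25 [0.5726 0.0363 0.0907] 8.442901116422162 [[ 0.9892  0.1468 -0.0026]
 [ 0.1468 -0.9892 -0.0003]
 [-0.0027 -0.0001 -1.    ]] [-0.8269  0.0497 -3.755 ]
top bracket_m_mid [0.5577 0.0361 0.0914] 0.72
top bracket_m_face [0.5995 0.0386 0.0573] 0.52
side bracket_m_mid [0.5604 0.0368 0.0947] 0.61
side bracket_m_face [0.5997 0.0399 0.0578] 0.85
side fence_place [ 0.6373  0.0511 -0.0007] 0.8
```

View pics/g2.png

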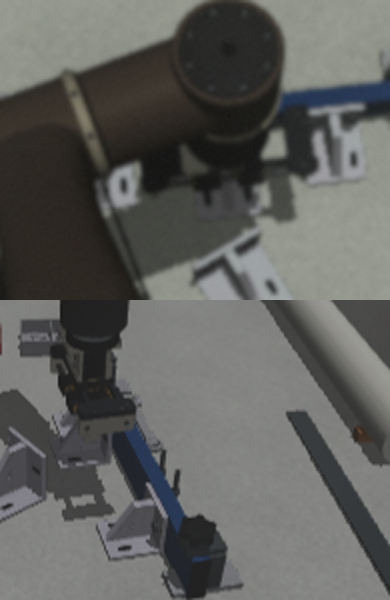

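The picture shows the bracket held upright, square to the fence and about 40 mm short of it, between the two bolted ones. I'll lower it, shift 3 mm along the fence and approach.

>>> drive_tool(targets="0 -3 10 0; 0 -3 25 0; 0 -3 40 0; 0 -3 50 0; 5 -3 56 0; 15 -3 57 0; 25 -3 57 0; 25 -3 57 0")

```text
time: 8.65
ee_pos: [0.6003, 0.0432, 0.0351]
tcp_rot: [[0.989, 0.147, 0.001], [0.147, -0.989, 0.0], [0.001, -0.0, -1.0]]
contact_force: [0.4, 0.8, -3.2]
gripper_width: 0.132
```

>>> drive_tool(targets="0 0 0 0; 0 0 0 0; 0 0 0 0")

```text
time: 8.95
ee_pos: [0.6002, 0.0432, 0.0354]
tcp_rot: [[0.989, 0.147, 0.001], [0.147, -0.989, 0.001], [0.001, -0.0, -1.0]]
contact_force: [0.2, 0.1, -2.6]
gripper_width: 0.13
```

```bash
python3 - <<'E'
from m import *
s=manip.get_state(); print(s["time"],s["ee_pos"],s["tcp_rot"],s["contact_force"],s["ft_torque"])
f=lambda P:np.array([[.9891,.147],[-.147,.9891]])@P[:2]
b=cv2.cvtColor(avg("side",6).astype(np.uint8),cv2.COLOR_RGB2BGR)
cv2.imwrite("pics/g3.png",cv2.resize(b[160:280,320:440],None,fx=5,fy=5,interpolation=cv2.INTER_CUBIC))
for c in("top","side"):
    if c=="top": manip.get_image(c)
    for n in ("bracket_m_mid","bracket_m_face","fence_place"):
        for d in manip.pinpoint(c,n):
            p=w(c,d["at"])
            if p[0]>.52 and d["score"]>.3: print(c,n,p,f(p),d["score"])
print("tool",f(s["ee_pos"]))
E
```

```text
8.95 [0.6002 0.0432 0.0354] [[ 0.9891  0.1472  0.0014]
 [ 0.1472 -0.9891  0.0005]
 [ 0.0015 -0.0003 -1.    ]] [ 0.1886  0.1236 -2.5863] [-0.0555  0.0694  0.0823]
top bracket_m_mid [0.5848 0.0363 0.0352] [ 0.5837 -0.05  ] 0.66
top bracket_m_face [0.6261 0.0443 0.001 ] [ 0.6258 -0.0483] 0.81
side bracket_m_mid [0.5904 0.0427 0.0366] [ 0.5903 -0.0445] 0.62
side bracket_m_face [ 0.6273  0.0444 -0.0013] [ 0.627  -0.0483] 0.6
tool [ 0.6    -0.0455]
```

View pics/g3.png

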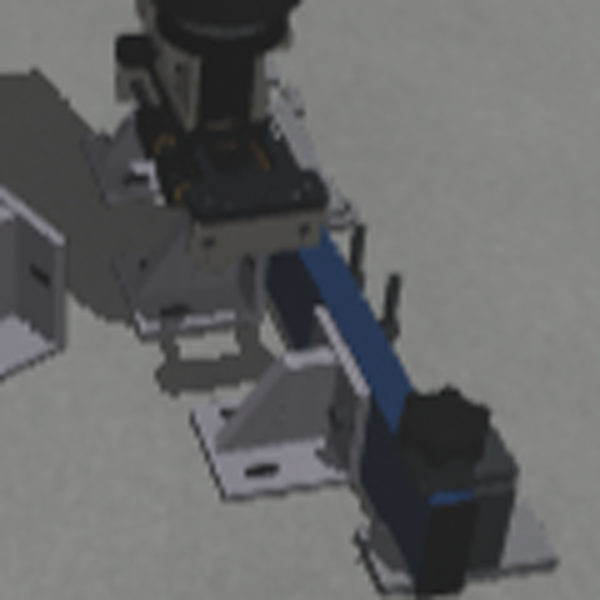

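The picture shows the held bracket standing about 10 mm short of the fence. Its toe corner is at crop px (146,333), and the right bolted bracket's is at (222,497). I'll measure the spacing along the fence, which should be 145 mm.

```bash
python3 - <<'E'
from m import *
F=np.array([[.9891,.147],[-.147,.9891]])
for n,uv,z in(("R near toe",(222,497),0),("H near toe",(144,337),.002),("R far toe",(192,408),.008),("H far toe",(114,262),.01),("L far toe",(85,142),.008),("L near toe",(105,201),0)):
    print(n,(F@ray("side",(320+uv[0]/5-.4,160+uv[1]/5-.4),z)[:2])*1000)
# top image: bolted legs & fence knobs before arm came
a=np.load("a.npy"); g=a.sum(2)
m=((g<110)).astype(np.uint8)
n,l,st,ce=cv2.connectedComponentsWithStats(m[120:170,215:410])
for i in range(1,n):
    if st[i,4]>60: print(st[i],ce[i]+[215,120])
E
```

```text
R near toe [ 558.7012 -222.3256]
H near toe [549.4974 -81.1184]
R far toe [ 559.3049 -155.9718]
H far toe [546.5137 -13.7677]
L far toe [559.5357 126.142 ]
L near toe [559.6387  65.172 ]
[162   4  26  22 281] [392.573  135.2989]
[ 12  23  29  20 298] [236.6913 153.5503]
[ 67  25  68  12 302] [315.3146 150.0497]
```

The spacing puts it within about 1 mm of centre, so I add +1 mm along the fence. Next I set it down on the table while still clear of the fence.

>>> drive_tool(targets="0 -1 1 0; 1 -1 2 0; 2 -1 3 0; 3 -1 4 0; 3 -1 4 0; 3 -1 4 0; 3 -1 4 0")

```text
time: 10.3
ee_pos: [0.6027, 0.0446, 0.0315]
tcp_rot: [[0.989, 0.147, 0.001], [0.147, -0.989, 0.0], [0.001, -0.0, -1.0]]
contact_force: [-5.2, 2.3, 5.5]
gripper_width: 0.134
```

>>> drive_tool(targets="0 0 -0.5 0; 1 0 -0.5 0; 2 0 -0.5 0; 3 0 -0.5 0; 3 0 -0.5 0; 3 0 -0.5 0")

```text
time: 10.9
ee_pos: [0.6056, 0.045, 0.0319]
tcp_rot: [[0.989, 0.147, 0.0], [0.147, -0.989, 0.0], [0.0, -0.0, -1.0]]
contact_force: [-0.0, 0.1, -3.7]
gripper_width: 0.135
```

>>> drive_tool(targets="0.5 0 0 0; 1 0 0 0; 1.5 0 0 0; 2 0 0 0; 2.5 0 0 0; 3 0 0 0; 3 0 0 0")

```text
time: 11.6
ee_pos: [0.6087, 0.0455, 0.0319]
tcp_rot: [[0.989, 0.147, 0.001], [0.147, -0.989, 0.0], [0.001, -0.0, -1.0]]
contact_force: [0.1, -0.6, -3.6]
gripper_width: 0.132
```

>>> drive_tool(targets="0.5 0 0.2 0; 1 0 0.2 0; 1.5 0 0.2 0; 1.5 0 0.2 0")

```text
time: 12.0
ee_pos: [0.6103, 0.0457, 0.0317]
tcp_rot: [[0.989, 0.147, 0.001], [0.147, -0.989, 0.0], [0.001, -0.0, -1.0]]
contact_force: [-0.2, 0.4, -3.7]
gripper_width: 0.135
```

>>> drive_tool(targets="0.5 0 0.2 0; 1 0 0.2 0; 1 0 0.2 0")

```text
time: 12.3
ee_pos: [0.6113, 0.0458, 0.0316]
tcp_rot: [[0.989, 0.147, 0.0], [0.147, -0.989, 0.0], [0.001, -0.0, -1.0]]
contact_force: [-0.9, 0.7, -1.7]
gripper_width: 0.133
```

>>> drive_tool(targets="0.4 0 0 0; 0.8 0 0 0; 1 0 0 0; 1 0 0 0")

```text
time: 12.7
ee_pos: [0.6123, 0.0459, 0.0316]
tcp_rot: [[0.989, 0.147, 0.0], [0.147, -0.989, 0.0], [0.0, 0.0, -1.0]]
contact_force: [-1.2, 0.6, -2.3]
gripper_width: 0.135
```

>>> drive_tool(targets="0.3 0 0 0; 0.6 0 0 0; 0.8 0 0 0; 0.8 0 0 0")

```text
time: 13.1
ee_pos: [0.6123, 0.0459, 0.0316]
tcp_rot: [[0.989, 0.147, -0.001], [0.147, -0.989, -0.0], [-0.001, 0.0, -1.0]]
contact_force: [-4.6, 1.4, 2.0]
gripper_width: 0.133
```

>>> drive_tool(targets="0.8 0 0 0; 1 0 0 0; 1.2 0 0 0; 1.4 0 0 0; 1.4 0 0 0; 1.4 0 0 0")

```text
time: 13.7
ee_pos: [0.6124, 0.0459, 0.0316]
tcp_rot: [[0.989, 0.147, -0.003], [0.147, -0.989, -0.0], [-0.003, 0.0, -1.0]]
contact_force: [-6.8, 0.7, 4.0]
gripper_width: 0.135
```

>>> drive_tool(targets="1.4 0 -0.2 0; 1.7 0 -0.4 0; 2 0 -0.4 0; 2.2 0 -0.4 0; 2.2 0 -0.4 0; 2.2 0 -0.4 0")

```text
time: 14.3
ee_pos: [0.6123, 0.046, 0.0316]
tcp_rot: [[0.989, 0.146, -0.006], [0.146, -0.989, -0.001], [-0.006, -0.0, -1.0]]
contact_force: [-10.5, 1.3, 4.2]
gripper_width: 0.136
```

```bash
python3 - <<'E'
from m import *
S=[]
for i in range(8):
    manip.get_image("top" if i else "side"); s=manip.get_state(); S.append(np.r_[s["contact_force"],s["ft_torque"]])
print(s["time"],np.array(S).round(2),s["ee_pos"],s["tcp_rot"])
E
```

```text
14.7 [[ -9.61   1.38   3.45   0.47   3.14  -0.13]
 [ -9.13   2.56   3.41   0.43   3.12  -0.1 ]
 [-10.42   2.19   3.77   0.45   3.16  -0.1 ]
 [-10.28   1.84   3.11   0.47   3.09  -0.14]
 [-10.05   1.98   4.47   0.45   3.15  -0.18]
 [ -9.93   1.8    3.41   0.42   3.09  -0.15]
 [-10.22   1.11   4.26   0.51   3.1   -0.09]
 [ -9.79   0.64   3.99   0.49   3.1   -0.14]] [0.6124 0.046  0.0316] [[ 0.9892  0.1461 -0.0064]
 [ 0.1461 -0.9893 -0.0009]
 [-0.0065 -0.0001 -1.    ]]
```

The push is steady at 10 N. The moment about vertical is only about 0.1 Nm, against about 0.38 Nm for single-edge contact, so the leg is flat in yaw. One look to confirm.

```bash
python3 - <<'E'
from m import *
F=np.array([[.9891,.147],[-.147,.9891]])
b=cv2.cvtColor(avg("side",6).astype(np.uint8),cv2.COLOR_RGB2BGR)
cv2.imwrite("pics/g4.png",cv2.resize(b[170:280,325:425],None,fx=5.4,fy=5.4,interpolation=cv2.INTER_CUBIC))
for c in("top","side"):
    manip.get_image(c)
    for n in ("bracket_m_mid","bracket_m_face","fence_place"):
        for d in manip.pinpoint(c,n):
            p=w(c,d["at"])
            if p[0]>.52 and d["score"]>.3: print(c,n,F@p[:2],p[2],d["score"])
s=manip.get_state();print(F@s["ee_pos"][:2],s["contact_force"],s["time"])
E
```

```text
top bracket_m_mid [ 0.5989 -0.043 ] 0.032134960489561104 0.51
top bracket_m_face [ 0.6381 -0.0445] -0.0022071714348059768 0.64
top bracket_m_face [0.6188 0.3958] -0.0026937453460915695 0.42
side bracket_m_mid [0.7085 0.0839] -0.0043184385109569234 0.71
side bracket_m_mid [ 0.6341 -0.0412] 0.0002726396539326492 0.63
side bracket_m_face [ 0.6376 -0.0419] -0.004275229286919813 0.75
[ 0.6124 -0.0445] [-9.9701  1.6578  4.1645] 15.4
```

View pics/g4.png

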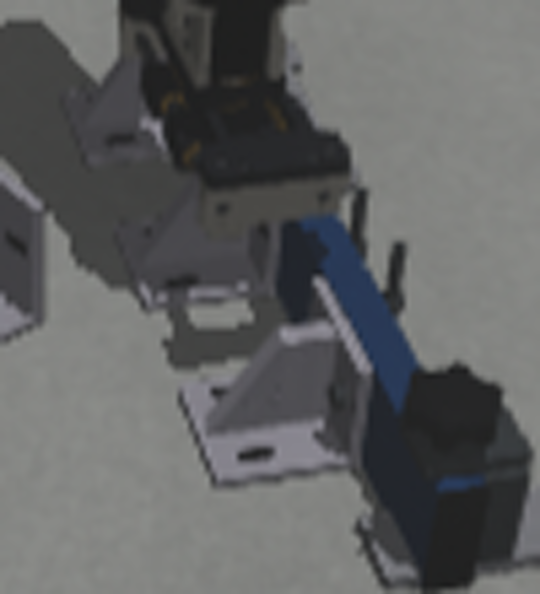

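The bracket stands against the fence in line with the bolted ones. Its toe corners are at crop (150,312)/(117,232), the right one's at (214,486)/(181,393) and the left one's at (88,164)/(62,97). A final spacing check before handing in.

```bash
python3 - <<'E'
from m import *
F=np.array([[.9891,.147],[-.147,.9891]])
for n,uv,z in(("R near",(214,488),0),("R far",(181,393),.008),("H near",(150,314),0),("H far",(117,230),.008),("L near",(88,165),0),("L far",(62,97),.008)):
    print(n,(F@ray("side",(325+uv[0]/5.4-.4,170+uv[1]/5.4-.4),z)[:2])*1000)
s=manip.get_state();print(s["contact_force"],s["time"])
E
```

```text
R near [ 558.2638 -226.1059]
R far [ 558.2773 -160.9344]
H near [561.3802 -84.9611]
H far [559.2136 -14.9805]
L near [560.1545  62.9646]
L far [558.346 129.191]
[-9.9701  1.6578  4.1645] 15.4
```

```bash
python3 -c "
from bench import manip
print(manip.hand_in()); s=manip.get_state(); print(s['time'],s['contact_force'])"
```

```text
the job is handed in; nothing more can be done
None
the job is handed in; nothing more can be done
```

The medium aluminium bracket is standing at the empty place, flat against the fence, and was held and pushed at about 10 N when I handed the job in at about 15.4 s. I took it by its gusset, set it on the table between the two bolted brackets and brought it to the fence in steps of about 0.5 mm.

Last checks:
- **Push:** it held steady at about 10 N (9.1–10.4 N over 0.4 s). The bracket also pressed on the table with roughly 8 N, and there was a small sideways force of 2–3 N along the fence.
- **Flatness:** the moment about vertical was only about 0.1 Nm, where contact on one edge would give about 0.4 Nm. The tool leaned about 0.4° in pitch under the push, so there could be a gap of up to about 0.4 mm at the bottom edge.
- **Depth:** its toe lines up with the bolted brackets' toes to within 1–2 mm.
- **Centring:** the checks disagree slightly. The spacing to the neighbours in the side view says about 1.3 mm off centre one way, and the detected points say about 1 mm the other way. I left it as it was.

The other brackets, weights, bolts and tools were never touched on purpose. I did not take a final picture of the whole table to confirm they stayed put.

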